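Stand a glass carrier up in the curing stand and pin it

ROBOT

A 6-joint arm with a two-finger parallel gripper is mounted at the origin on a cart in front of the work surface, level with it; the furniture and walls round the work are solid. World frame = base frame: x ahead of the robot, y to its left, z up, the work surface at z = 0. Lengths are in mm, angles in degrees, forces in N, time in s.
With the tool pointing down it reaches from about 300 to 875 mm from the base axis. Payload 6.4 kg.
Tool frame: the origin (TCP) lies between the finger pads; the fingertips stand bot.tips_ahead ahead of it and the grasp point (between the pads) lies 3 mm ahead of it (bot.tips_ahead is the distance from the TCP to the fingertips, in mm); z points along the fingers, y is the line along which they close (so a half turn about z gives the same grasp; the last joint's range is limited). The gripper opens to 85 mm and grips with 20 to 120 N. Pads are 22 mm wide; open, the fingers measure 114 mm over their backs; the gripper's body (76 mm by 85 mm) begins 54 mm behind the grasp point. The pads swing forward as they close: fully open they stand 13 mm farther back than shut.
Start: joints at [52.695, 10.359, 92.074, -0, 77.567, -11.82], TCP at [247.4, 519.07, 231.888] pointing down, gripper open.
Joint ranges: [-171.53, 171.53], [-51.25, 118.39], [17.06, 147.69], [-65.23, 245.23], [0, 150.52], [-178.68, 178.68]. Speed limits (degrees/s): [147.25, 147.25, 172.46, 180, 180, 180].

INTERFACE

Orientations are given as a 3x3 rotation matrix whose columns are the frame's x, y, z axes.
In Python, from station import bot, camera gives the robot as it stands.
- The arm moves only by the tool arm_command, never from a script. Its argument "deltas" is a list of rows, each an object with "grip": the opening, from -1 (shut) to 1 (fully open); "travel": the shift along the tool's x, y, z scaled (see below), a list of three; "turn": the turn about the tool's z scaled (see below). In form: [{"grip": grip, "travel": [dx, dy, dz], "turn": turn}, ...]. A call has 1 to 10 rows; each row shifts and turns the commanded pose from where the row before left it, along the tool's axes as they then stand; what a row does not reach is not made up. The controller multiplies each number of a shift by 1000 mm and each number of a turn by pi rad. A row lasts 1/12 s, in which the tool goes at most 41.7 mm and 7.16 degrees, less where a joint would pass 70% of its speed; a pose out of reach is approached as far as the arm can. A call with a number of a shift or a turn outside -1 to 1 is refused whole. A call with a gripper value outside its range is refused whole. The fingers move at their own pace and stop on an object; the grip force is fixed at half the most. Time passes only in rows, so rows that do not move let the fingers close. It gives the time, the measured TCP pose, the force, the opening and the grip force at its end, in the units of the state.
- bot.state(): the state, without advancing time (a new reading comes with each control period).
- camera(name): name is "side" or "top"; returns a dict with "pixels" (400x640x3 uint8, red, green, blue), "vertical_fov" (degrees; the focal length in pixels is half the picture's height over the tangent of half this angle, whatever the lens; pixels are square), "cx", "cy" (the principal point, pixels), "cam_to_world" (4x4, takes a point from camera to world coordinates). Camera axes: x right, y up, looking along -z (the intrinsics and any distortion apply to the point x, -y, -z); pixel columns grow to the right and rows downward; lengths in mm; the calibration is good to about 2 mm. A picture is of the moment at which its call begins. There is no depth.
- bot.sign_off(): hands the job in; it is judged then, once.
The state is a dict: "time": time; "joint_pos": joint angles; "joint_velocities": joint speeds; "effort": joint torques, N m; "tool_pos": TCP position; "tcp_rot": TCP orientation; "ft_force": force on the tool from outside, world axes, zero at the start; "wrist_torque": the same for the moment, N m; "gripper_width": finger opening in mm; "grasp_force": force on a finger pad.
Only numpy, scipy, OpenCV 4.12 (cv2) and the standard library are available. Lean on these libraries where they do the work, as an engineer would, in place of code of your own. Each camera call takes 0.05 s, during which the arm holds its last target. There are 200 camera calls.

TASK

Tip the blue-framed glass carrier up off the deck of the curing stand so that it stands upright on its far long edge, flat against the stand's backrest. Then take the red-headed lock pin from its grey block and put it down through the carrier's lug and the hole in the stand's steel ear below it until its collar sits on the lug. Do not let the carrier fall off the stand, and leave the other things on the bench where they are.

Things in the scene. Friction and masses are not known exactly. Their poses are not given: they have to be found in the camera images.
- cure_stand: fixed metal stand. Origin on the bench under the middle of the backrest's front face; x away from the robot through the backrest, y left along it, z up. Deck: x -74 to 0 mm, y +-83, top at z = 50. Base plate 8 mm thick, x -74 to 54, y +-88. Backrest: open frame 12 mm thick, front face x = 0, top bar z 116 to 138. Side guides on the deck at y +-81.5 (inner faces), 11 mm high
- ear_hole (a point): centre of the upper mouth of the vertical through hole (14 mm bore, chamfered) in the stand's steel ear, 26 mm behind the backrest's front face, 149 mm above the bench. The ear is 44 x 44 x 10 mm and reaches back from the backrest's top bar, stand x 2 to 46 mm
- deck_front (a point): middle of the deck's front upper edge (stand x = -74 mm, z = 50 mm). The lying carrier overhangs it by about 40 mm towards the robot, with nothing under it down to the bench, so fingertips fit beneath the carrier's near edge
- carrier: loose flat plate, blue frame with dark glass, 110 x 150 x 12 mm, about 0.3 kg, lying on the deck, far long edge 2 to 8 mm from the backrest. Origin: centre of its underside as it lies; x (110 mm) towards the backrest, y along the 150 mm, z up. Once tipped upright about its far edge, z points level into the backrest and x down; the origin is then 12 mm before the backrest, 55 mm above the deck
- lug_slot (a point): centre of the slot (16 mm across, 27 mm along carrier y) in the carrier's steel lug, 26 mm out from its top face, on the lug's outer face. The lug, 6 mm thick, 44 mm wide, stands 38 mm up from the top face, 3 to 9 mm from the near edge. With the carrier upright it lies level, its upper face (this point) 8 mm above the ear's top, straight over the ear hole
- pin_block: fixed grey block 50 x 50 x 50 mm with a vertical 14 mm hole in which the pin is parked; origin at the centre of its underside, on the bench
- lock_pin: loose steel lock pin, 60 g, parked upright in the grey block. Origin at the centre of the underside of its collar (at the start on the block's top); z along the pin, up. Shank 10 mm diameter, 42 mm long below the origin, tapered foot; collar 24 mm diameter, 4 mm high; red round head 18 mm diameter from 4 to 34 mm above the origin, to be gripped
- pin_tip (a point): centre of the shank's lower end, 42 mm below the pin's origin
- meter: the grey UV dose meter, a bystander; origin at the centre of its underside
- jar: the white bead jar, a bystander; origin at the centre of its underside
- syringe: the orange adhesive syringe, a bystander; origin at the centre of its underside
- wipes: the pack of wipes, a bystander; origin at the centre of its underside
- goggles: the amber goggles, a bystander; origin at the centre of its underside

How it is judged (in metres and radians):
On the way, in this order (a step that is already met when the one before it is completed fails the run):
1. the carrier stands upright on its long edge, flat against the backrest with its lug over the ear (angle between carrier's own z axis and vertical between 1.49 and 1.65 rad and x of carrier in the frame of cure_stand above -0.018 m and z of carrier in the frame of cure_stand between 0.1 and 0.11 m and angle between the y axis of carrier and the y axis of cure_stand, either way round below 0.08 rad and y of lug_slot in the frame of ear_hole between -0.01 and 0.01 m), for 0.2 s.
2. the pin is down through the lug and the ear (all of step 1 and horizontal distance between pin_tip and ear_hole below 0.006 m and z of pin_tip in the frame of ear_hole below -0.029 m and angle between lock_pin's own z axis and vertical below 0.12 rad), for 0.2 s.
At the end, for the whole second after the job is handed in: carrier on the deck, upright and square to the backrest within 0.08 rad, within 6 mm of it and within 10 mm sideways of the ear; pin upright within 0.12 rad, tip within 6 mm of the ear hole's axis and 29 mm or more below the ear's top (34 mm when seated); both at rest (all of step 2 and linear speed of each of carrier, lock_pin below 0.02 m/s); the robot touches nothing.
It fails at once if the carrier falls off the stand (z of carrier in the frame of cure_stand below 0.03 m).
It fails at once if another thing on the bench is moved by more than 30 mm (distance of any of meter, jar, syringe, wipes, goggles from where it was at the start of the episode above 0.03 m).
It also fails if it takes over 64 s, if anything falls off the work surface, if the arm or the gripper's body presses on something with over 40 N, if the wrist force passes 120 N, or if a joint passes its speed limit or range.

## Working session

There is one attempt and no reset: what is moved stays moved. The work goes in short steps, Python scripts to look and compute and a tool call to move; the robot and the scene stay as the last step left them, time stands still between calls to the robot, and variables do not carry over. Pictures are saved under pics/ and viewed, at most 10 in all, crops included, and the job is handed in when it is done.

Besides the shell and the picture viewer there is one more tool, called after "Request:" as name([rows], argument=value, ...), one row to a line, values as JSON. arm_command: Moves the arm, as the interface text tells. Its arguments: {"type":"object","properties":{"deltas":{"type":"array"}},"required":["deltas"]}

```bash
ls; mkdir -p pics; python3 - <<'E'
from station import bot,camera
import cv2,json
for n in("top","side"):
    c=camera(n); cv2.imwrite(f"pics/{n}0.png",c["pixels"][:,:,::-1]); print({k:(v.tolist() if hasattr(v,'tolist') else v) for k,v in c.items() if k!="pixels"})
print(bot.tips_ahead); print(bot.state())
E
```

```text
pics
{'vertical_fov': 54.53911142268367, 'cx': 320.92183631859876, 'cy': 205.93997076438694, 'cam_to_world': [[0.022399257216744566, 0.9973251850089071, -0.06957548866581739, 498.78521957353314], [-0.9997448714427264, 0.022547387768071935, 0.0013443692956648734, -339.8108733928475], [0.0029095188786205433, 0.06952762509812457, 0.9975757836115057, 1013.1823092450359], [0.0, 0.0, 0.0, 1.0]]}
{'vertical_fov': 52.59811958591271, 'cx': 320.6545090381283, 'cy': 197.70880406865265, 'cam_to_world': [[0.99210798733435, 0.059896534172178335, -0.11015510274856091, 474.55929929968914], [-0.12390098380985602, 0.6031373995267638, -0.7879554705077202, -1020.6824443539635], [0.019242860450949986, 0.7953852415567275, 0.605798671041305, 619.1817902886218], [0.0, 0.0, 0.0, 1.0]]}
22.0
{'time': 0.1, 'joint_pos': array([ 5.26955278e+01,  1.03955254e+01,  9.21242131e+01,  1.99064995e-03,
        7.75664638e+01, -1.18212500e+01]), 'joint_velocities': array([-0.03886626, -0.14078766, -0.099397  , -0.01346059, -0.05572027,
       -0.08908448]), 'effort': array([ 4.34390222e-04, -4.45874655e+01, -3.52238452e+01, -3.15138877e-04,
        4.08567095e-03, -3.90585944e-05]), 'tool_pos': array([247.08603419, 518.68533213, 231.1094075 ]), 'tcp_rot': array([[-9.02707922e-01,  4.30252864e-01, -9.38798864e-04],
       [ 4.30253753e-01,  9.02707220e-01, -1.17616711e-03],
       [ 3.41411244e-04, -1.46565710e-03, -9.99998868e-01]]), 'ft_force': array([-0.72013329, -0.67980953,  0.33558716]), 'wrist_torque': array([ 0.00432281, -0.03775561,  0.04253323]), 'grasp_force': 0.0, 'gripper_width': 85.47261426089139}
```

View pics/top0.png

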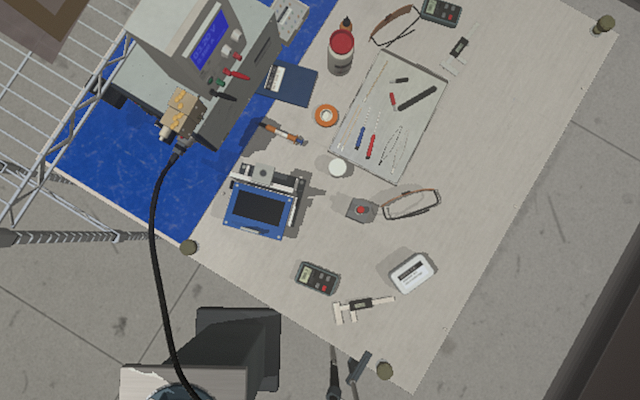

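View pics/side0.png

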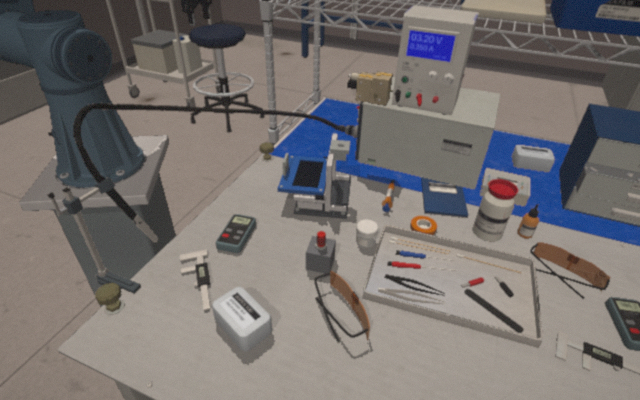

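```bash
python3 - <<'E'
import cv2,numpy as np
a=cv2.imread("pics/top0.png")[150:250,210:380]; b=cv2.imread("pics/side0.png")[125:285,265:385]
a=cv2.resize(a,None,fx=4.6,fy=4.6,interpolation=cv2.INTER_CUBIC);b=cv2.resize(b,None,fx=3.7,fy=3.7,interpolation=cv2.INTER_CUBIC)
cv2.imwrite("pics/top0c.png",a);cv2.imwrite("pics/side0c.png",b)
E
```

```text
(no output)
```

View pics/top0c.png

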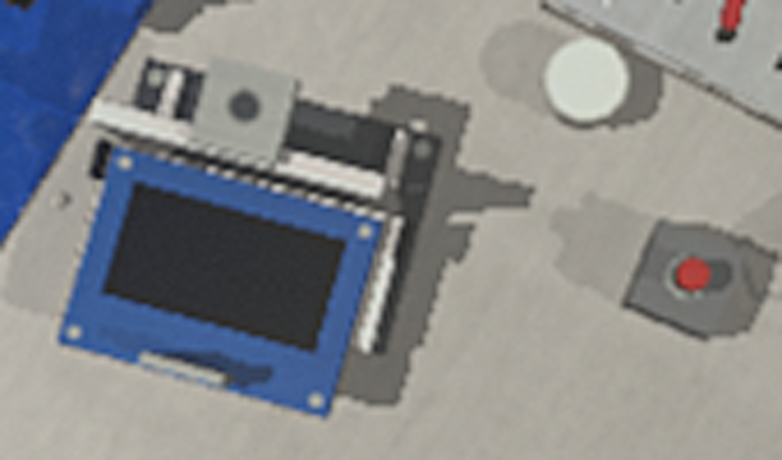

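View pics/side0c.png

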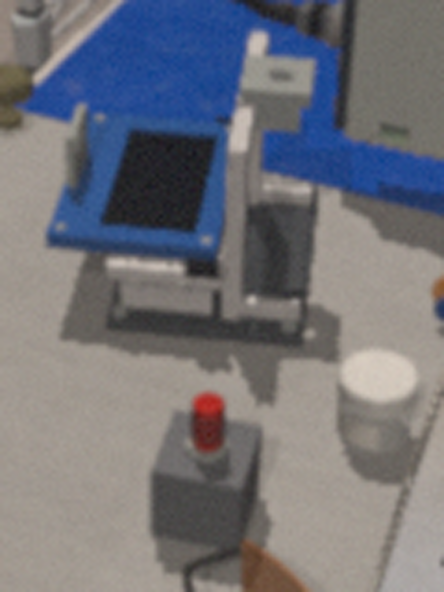

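```bash
cat > h.py <<'E'
import numpy as np,cv2
from scipy.optimize import least_squares
CAL={"top":(54.53911142268367,320.92183631859876,205.93997076438694,np.array([[0.022399257216744566,0.9973251850089071,-0.06957548866581739,498.78521957353314],[-0.9997448714427264,0.022547387768071935,0.0013443692956648734,-339.8108733928475],[0.0029095188786205433,0.06952762509812457,0.9975757836115057,1013.1823092450359],[0,0,0,1]])),
"side":(52.59811958591271,320.6545090381283,197.70880406865265,np.array([[0.99210798733435,0.059896534172178335,-0.11015510274856091,474.55929929968914],[-0.12390098380985602,0.6031373995267638,-0.7879554705077202,-1020.6824443539635],[0.019242860450949986,0.7953852415567275,0.605798671041305,619.1817902886218],[0,0,0,1]]))}
def proj(n,P):
    v,cx,cy,T=CAL[n]; f=200/np.tan(np.radians(v/2))
    p=(np.atleast_2d(P)-T[:3,3])@T[:3,:3]
    return np.c_[cx+f*p[:,0]/-p[:,2],cy-f*p[:,1]/-p[:,2]]
def tri(obs,x0):  # obs list (cam,(u,v))
    r=least_squares(lambda x:np.concatenate([proj(n,x)[0]-uv for n,uv in obs]),x0); return r.x,r.fun
def pose(q,L):
    c,s=np.cos(q[2]),np.sin(q[2]); L=np.asarray(L,float)
    return np.c_[q[0]+c*L[:,0]-s*L[:,1],q[1]+s*L[:,0]+c*L[:,1],L[:,2]]
E
python3 - <<'E'
from h import *
t=lambda u,v:(u/4.6+210-.4,v/4.6+150-.4); s=lambda u,v:(u/3.7+265-.4,v/3.7+125-.4)
def fit(obs,x0,name,z=None):
    def F(q): return np.concatenate([proj(n,pose(q,[L]))[0]-uv for n,uv,L in obs])
    r=least_squares(F,x0,loss='soft_l1'); print(name,r.x[:2].round(1),np.degrees(r.x[2]).round(2)); print(F(r.x).reshape(-1,2).round(1).tolist()); return r.x
st=[("top",t(245,106),(26,0,149)),("top",t(212,60),(46,22,149)),("top",t(300,83),(46,-22,149)),("top",t(280,163),(2,-22,149)),("top",t(190,140),(2,22,149)),
("side",s(283,75),(26,0,149)),("side",s(315,57),(46,22,149)),("side",s(303,105),(46,-22,149)),("side",s(240,97),(2,-22,149)),("side",s(248,58),(2,22,149))]
q=fit(st,[480,-190,-.25],"stand")
ca=[("top",t(112,148),(55,75,62)),("top",t(386,218),(55,-75,62)),("top",t(328,414),(-55,-75,62)),("top",t(60,340),(-55,75,62)),("side",s(50,236),(-55,-75,62)),("side",s(92,113),(-55,75,62)),("side",s(218,250),(55,-75,62))]
k=fit(ca,[430,-180,-.25],"carrier")
c,s_=np.cos(q[2]),np.sin(q[2]); d=k[:2]-q[:2]; print("carrier in stand",c*d[0]+s_*d[1],-s_*d[0]+c*d[1])
print("pin head top",tri([("top",t(693,274)),("side",s(208,401))],[450,-450,84]))
b=[("top",t(655,222),(25,25,50)),("top",t(778,256),(25,-25,50)),("top",t(626,305),(-25,25,50)),("side",s(190,411),(-25,25,50)),("side",s(263,430),(25,25,50)),("side",s(152,484),(-25,-25,50)),("side",s(237,497),(25,-25,50))]
fit(b,[450,-450,-.25],"block")
for p in([300,-100,0],[540,-160,149]): print(proj("top",p),proj("side",p))
E
```

```text
stand [ 605.7 -204.3] -13.69
[[0.6, 0.0], [0.8, -1.0], [0.5, -1.0], [-0.4, 0.4], [0.3, 0.4], [-0.8, -0.6], [-0.3, 0.3], [1.9, -3.2], [-0.3, -2.5], [-0.7, -1.3]]
carrier [ 551.2 -187.1] -13.87
[[0.9, -1.0], [-0.0, -0.4], [0.6, 0.3], [-0.2, 0.3], [-0.7, -0.9], [-0.6, -0.6], [0.5, -0.7]]
carrier in stand -57.004997139254094 3.756686144299371
pin head top (array([ 558.23501199, -435.80168138,   82.20686917]), array([ 0.00635688, -0.06378169, -0.05226085,  0.00367269]))
block [ 557.5 -441.5] -742.8
[[4.1, -0.9], [-4.3, -0.1], [2.3, -0.6], [-3.9, 0.6], [-0.1, 0.3], [-0.9, -2.6], [0.7, -0.8]]
[[224.69815794 308.4476173 ]] [[208.69040309 178.11519158]]
[[239.54694048 212.63718149]] [[299.48104512 135.53759194]]
```

```bash
python3 - <<'E'
from h import *
def ray(n,u,v):
    V,cx,cy,T=CAL[n]; f=200/np.tan(np.radians(V/2)); d=T[:3,:3]@np.array([(u-cx)/f,-(v-cy)/f,-1]); return T[:3,3],d
def atz(n,u,v,z): o,d=ray(n,u,v); return (o+d*(z-o[2])/d[2]).round(0)
for p in [(182,152),(155,185),(150,220),(155,270),(165,320),(195,397)]:
    print(p,[(z,proj("side",atz("top",*p,z))[0].round(0).tolist(),atz("top",*p,z)[:2].tolist()) for z in (50,100,150,200,250,300,350)])
print("box side corners z0",atz("side",362,168,0),atz("side",480,185,0))
for z in (0,100,150,200): print(z,atz("top",217,150,z),atz("top",280,50,z),atz("top",170,140,z))
E
```

```text
(182, 152) [(50, [348.0, 135.0], [694.0, 11.0]), (100, [346.0, 123.0], [684.0, -8.0]), (150, [345.0, 109.0], [674.0, -26.0]), (200, [343.0, 94.0], [663.0, -44.0]), (250, [341.0, 78.0], [653.0, -62.0]), (300, [340.0, 60.0], [643.0, -80.0]), (350, [338.0, 41.0], [633.0, -99.0])]
(155, 185) [(50, [316.0, 126.0], [609.0, 74.0]), (100, [315.0, 114.0], [603.0, 52.0]), (150, [315.0, 101.0], [598.0, 31.0]), (200, [313.0, 87.0], [592.0, 9.0]), (250, [312.0, 72.0], [586.0, -12.0]), (300, [311.0, 54.0], [580.0, -33.0]), (350, [310.0, 36.0], [575.0, -55.0])]
(150, 220) [(50, [287.0, 126.0], [521.0, 82.0]), (100, [287.0, 114.0], [520.0, 60.0]), (150, [286.0, 101.0], [519.0, 38.0]), (200, [286.0, 87.0], [518.0, 16.0]), (250, [285.0, 71.0], [517.0, -6.0]), (300, [284.0, 54.0], [516.0, -28.0]), (350, [283.0, 35.0], [514.0, -50.0])]
(155, 270) [(50, [246.0, 131.0], [399.0, 63.0]), (100, [246.0, 119.0], [404.0, 42.0]), (150, [246.0, 105.0], [409.0, 21.0]), (200, [246.0, 90.0], [415.0, 0.0]), (250, [246.0, 75.0], [420.0, -21.0]), (300, [246.0, 57.0], [425.0, -42.0]), (350, [246.0, 38.0], [430.0, -62.0]
[... 155 characters left out ...]
, -26.0]), (250, [206.0, 79.0], [325.0, -45.0]), (300, [207.0, 61.0], [336.0, -64.0]), (350, [208.0, 41.0], [347.0, -84.0])]
(195, 397) [(50, [130.0, 156.0], [99.0, -49.0]), (100, [132.0, 142.0], [120.0, -64.0]), (150, [133.0, 126.0], [140.0, -79.0]), (200, [136.0, 110.0], [161.0, -94.0]), (250, [138.0, 92.0], [182.0, -109.0]), (300, [141.0, 72.0], [203.0, -124.0]), (350, [143.0, 50.0], [223.0, -139.0])]
box side corners z0 [720. -90.   0.] [1018. -202.    0.]
0 [711. -63.   0.] [ 988. -222.    0.] [735.  62.   0.]
100 [690. -91. 100.] [ 939. -233.  100.] [712.  22. 100.]
150 [ 680. -104.  150.] [ 915. -239.  150.] [700.   2. 150.]
200 [ 669. -118.  200.] [ 891. -245.  200.] [689. -17. 200.]
```

Request:
arm_command([
  {"grip":1,"travel":[0,0,-0.02],"turn":-0.0328},
  {"grip":1,"travel":[0,0,-0.02],"turn":-0.0328},
  {"grip":1,"travel":[-0.02,-0.03,0],"turn":0},
  {"grip":1,"travel":[-0.02,-0.03,0],"turn":0},
  {"grip":1,"travel":[-0.02,-0.03,0],"turn":0},
  {"grip":1,"travel":[-0.02,-0.03,0],"turn":0},
  {"grip":1,"travel":[-0.02,-0.03,0],"turn":0},
  {"grip":1,"travel":[-0.02,-0.03,0],"turn":0},
  {"grip":1,"travel":[-0.02,-0.03,0],"turn":0},
  {"grip":1,"travel":[-0.02,-0.03,0],"turn":0},
])

```text
time: 0.93
tool_pos: [346.0, 246.4, 271.6]
tcp_rot: [[-0.972, 0.236, -0.0], [0.236, 0.972, -0.0], [0.0, -0.0, -1.0]]
ft_force: [1.6, -0.6, -0.5]
gripper_width: 85.7
grasp_force: 0.0
```

Request:
arm_command([
  {"grip":0.3,"travel":[-0.02,-0.03,0],"turn":0},
  {"grip":0.3,"travel":[-0.02,-0.03,0],"turn":0},
  {"grip":0.3,"travel":[-0.02,-0.03,0],"turn":0},
  {"grip":0.3,"travel":[-0.02,-0.03,0],"turn":0},
  {"grip":0.3,"travel":[-0.02,-0.03,0],"turn":0},
  {"grip":0.3,"travel":[-0.02,-0.03,0],"turn":0},
  {"grip":0.3,"travel":[-0.02,-0.03,0],"turn":0},
  {"grip":0.3,"travel":[-0.02,-0.03,0],"turn":0},
  {"grip":0.3,"travel":[-0.02,-0.03,0],"turn":0},
  {"grip":0.3,"travel":[-0.02,-0.03,0],"turn":0},
])

```text
time: 1.77
tool_pos: [469.5, -92.5, 271.6]
tcp_rot: [[-0.972, 0.237, -0.0], [0.237, 0.972, 0.0], [0.0, 0.0, -1.0]]
ft_force: [0.7, 0.2, 0.5]
gripper_width: 55.6
grasp_force: 0.0
```

```bash
python3 - <<'E'
from station import bot
from h import *
s=bot.state(); print(s['time'],s['tool_pos'].round(1),s['tcp_rot'].round(4).tolist(),s['gripper_width'],bot.tips_ahead,s['ft_force'].round(1),s['joint_pos'].round(1))
def atz(n,u,v,z):
    V,cx,cy,T=CAL[n]; f=200/np.tan(np.radians(V/2)); d=T[:3,:3]@np.array([(u-cx)/f,-(v-cy)/f,-1]); o=T[:3,3]; return (o+d*(z-o[2])/d[2]).round(1)
print("lug top",atz("top",185/4.6+209.6,366/4.6+149.6,100),"side top pt",atz("side",80/3.7+264.6,108/3.7+124.6,100))
E
```

```text
1.7667 [469.5 -92.5 271.6] [[-0.9715, 0.2368, -0.0003], [0.2368, 0.9715, 0.0002], [0.0004, 0.0002, -1.0]] 55.628344941479014 22.0 [0.7 0.2 0.5] [ -25.4   -4.2  102.7    0.    81.5 -101.7]
lug top [ 504.  -175.3  100. ] side top pt [ 506.7 -159.9  100. ]
```

Request:
arm_command([
  {"grip":0.3,"travel":[-0.0177,-0.0241,0],"turn":0},
  {"grip":0.3,"travel":[-0.0177,-0.0241,0],"turn":0},
  {"grip":0.3,"travel":[-0.0177,-0.0241,0],"turn":0},
  {"grip":0.3,"travel":[0,0,0.03],"turn":0},
  {"grip":0.3,"travel":[0,0,0.03],"turn":0},
  {"grip":0.3,"travel":[0,0,0.03],"turn":0},
  {"grip":0.3,"travel":[0,0,0.03],"turn":0},
  {"grip":0.3,"travel":[0,0,0],"turn":0},
  {"grip":0.3,"travel":[0,0,0],"turn":0},
])

```text
time: 2.52
tool_pos: [502.7, -172.7, 150.5]
tcp_rot: [[-0.972, 0.237, -0.004], [0.237, 0.972, 0.002], [0.004, 0.001, -1.0]]
ft_force: [0.2, -0.5, 0.8]
gripper_width: 55.4
grasp_force: 0.0
```

```bash
cat > snap.py <<'E'
import sys,cv2,numpy as np
from station import bot,camera
def snap(out,rt,rs,k):  # rois x0,y0,x1,y1 ; both crops side by side
    ims=[]
    for n,r in(("top",rt),("side",rs)):
        if r is None: continue
        p=camera(n)["pixels"][:,:,::-1]; ims.append(cv2.resize(p[r[1]:r[3],r[0]:r[2]],None,fx=k,fy=k,interpolation=cv2.INTER_CUBIC))
    h=max(i.shape[0] for i in ims); cv2.imwrite(out,np.hstack([cv2.copyMakeBorder(i,0,h-i.shape[0],0,0,0) for i in ims]))
    s=bot.state(); print(s['time'],s['tool_pos'].round(1),s['ft_force'].round(1),s['gripper_width'])
E
python3 -c "
from snap import *
snap('pics/a.png',(210,160,300,250),(265,95,365,215),4)"
```

```text
2.6167 [ 505.  -174.1  153.7] [ 0.3 -1.   0. ] 55.092896647613294
```

View pics/a.png

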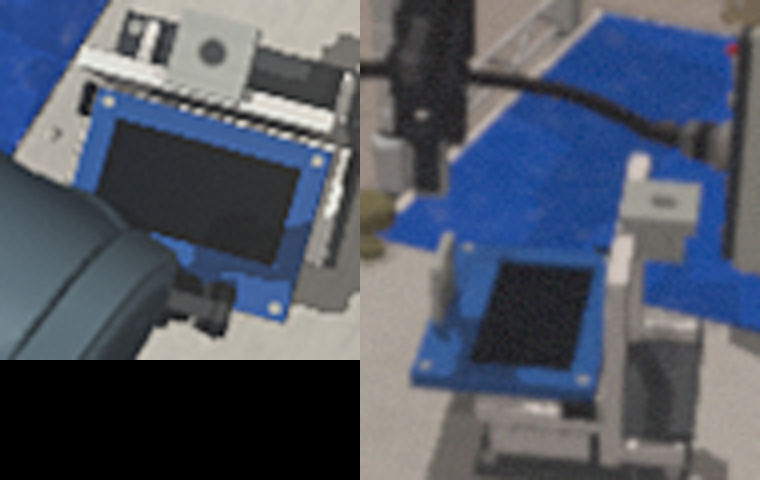

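```bash
python3 - <<'E'
from h import *
from station import bot
s=bot.state();print(s['time'],s['tool_pos'],s['tcp_rot'].round(3).tolist())
for z in (115,120,125,130,135): print(z,[ (proj("side",[505-.2368*o-.0*0,-174.1-.9716*o,z])[0]).round(1).tolist() for o in(28,42,-28,-42)])
E
```

```text
2.6167 [ 504.99687688 -174.07535186  153.69989546] [[-0.972, 0.236, 0.002], [0.236, 0.972, -0.001], [-0.002, -0.001, -1.0]]
115 [[283.5, 157.6], [282.4, 160.7], [287.7, 145.7], [288.7, 142.9]]
120 [[283.4, 155.7], [282.3, 158.9], [287.7, 143.9], [288.7, 141.2]]
125 [[283.3, 153.9], [282.2, 157.0], [287.6, 142.2], [288.6, 139.4]]
130 [[283.2, 152.1], [282.1, 155.2], [287.5, 140.4], [288.6, 137.6]]
135 [[283.2, 150.2], [282.0, 153.3], [287.5, 138.6], [288.5, 135.8]]
```

Request:
arm_command([
  {"grip":0.3,"travel":[0,0,0],"turn":0},
  {"grip":0.3,"travel":[0,0,0],"turn":0},
  {"grip":0.3,"travel":[0,0,0],"turn":0},
])

```text
time: 2.87
tool_pos: [504.9, -174.0, 153.5]
tcp_rot: [[-0.972, 0.236, 0.002], [0.236, 0.972, -0.002], [-0.003, -0.001, -1.0]]
ft_force: [-0.1, 0.2, -0.3]
gripper_width: 55.5
grasp_force: 0.0
```

```bash
python3 - <<'E'
from station import bot,camera
import cv2,numpy as np
from h import *
b=cv2.imread("pics/side0.png")[:,:,::-1].astype(int); a=camera("side")["pixels"].astype(int)
d=np.abs(a-b).sum(2)
for r in range(134,172): print(r,(d[r,272:296]).tolist())
print(proj("top",[497,-206,150]),proj("top",[497,-206,125]))
E
```

```text
134 [16, 31, 7, 6, 18, 9, 122, 231, 254, 251, 250, 288, 280, 245, 234, 160, 27, 8, 10, 14, 28, 13, 18, 26]
135 [33, 12, 19, 12, 13, 12, 96, 198, 238, 283, 291, 317, 322, 279, 235, 161, 44, 7, 25, 13, 18, 20, 13, 13]
136 [16, 17, 14, 10, 6, 16, 80, 208, 256, 277, 302, 363, 369, 276, 159, 105, 13, 16, 12, 11, 9, 19, 19, 16]
137 [9, 17, 8, 19, 2, 17, 65, 206, 265, 304, 367, 398, 361, 202, 61, 52, 14, 25, 16, 5, 12, 14, 14, 9]
138 [7, 11, 30, 25, 9, 31, 91, 215, 289, 360, 378, 394, 304, 110, 100, 79, 19, 14, 11, 13, 14, 19, 20, 11]
139 [19, 7, 15, 26, 10, 30, 91, 247, 369, 391, 376, 314, 210, 95, 134, 75, 17, 18, 10, 19, 10, 16, 4, 26]
140 [9, 22, 21, 18, 4, 10, 148, 317, 388, 370, 327, 218, 117, 117, 136, 79, 16, 10, 16, 16, 10, 7, 27, 12]
141 [24, 20, 36, 10, 18, 37, 182, 308, 341, 299, 207, 143, 131, 125, 136, 92, 16, 9, 11, 13, 31, 11, 25, 13]
142 [3, 20, 11, 12, 18, 4, 128, 212, 215, 123, 105, 111, 108, 115, 130, 66, 7, 11, 11, 17, 13, 29, 11, 47]
143 [3, 11, 7, 4, 39, 13, 48, 97, 54, 79, 102, 100, 99, 106, 82, 39, 14, 15, 12, 30, 18, 7, 11, 16]
144 [20, 11, 10, 16, 30, 14, 8, 7, 22
[... 2025 characters left out ...]
28, 26, 28, 20, 8, 21, 4, 4, 20, 18, 7, 11, 9, 14, 18, 15, 16]
166 [24, 27, 27, 31, 17, 18, 22, 37, 22, 29, 8, 18, 17, 6, 7, 6, 6, 25, 17, 13, 6, 14, 13, 12]
167 [31, 26, 5, 23, 22, 24, 30, 28, 9, 20, 16, 32, 18, 21, 5, 13, 8, 30, 9, 15, 18, 12, 11, 28]
168 [12, 32, 25, 12, 22, 35, 25, 20, 10, 24, 25, 13, 4, 13, 19, 10, 11, 12, 9, 10, 7, 12, 12, 22]
169 [8, 22, 17, 43, 27, 23, 31, 22, 22, 22, 21, 3, 3, 6, 4, 16, 15, 36, 9, 28, 12, 12, 29, 19]
170 [16, 27, 22, 31, 24, 34, 30, 33, 35, 39, 19, 16, 26, 10, 26, 6, 7, 6, 11, 23, 18, 18, 9, 9]
171 [15, 16, 24, 26, 19, 21, 27, 26, 18, 33, 33, 24, 4, 19, 3, 12, 22, 8, 23, 20, 14, 10, 36, 12]
[[259.47199932 232.43428681]] [[261.17038132 232.44971298]]
```

Request:
arm_command([
  {"grip":0.3,"travel":[0,0,0.02],"turn":0},
  {"grip":0.3,"travel":[0,0,0.02],"turn":0},
  {"grip":0.1,"travel":[0,0,0],"turn":0},
  {"grip":-0.05,"travel":[0,0,0],"turn":0},
  {"grip":-0.05,"travel":[0,0,0],"turn":0},
  {"grip":-0.05,"travel":[0,0,0],"turn":0},
])

```text
time: 3.42
tool_pos: [504.9, -174.1, 113.4]
tcp_rot: [[-0.972, 0.236, 0.002], [0.236, 0.972, -0.001], [-0.002, -0.001, -1.0]]
ft_force: [0.8, -0.5, 0.4]
gripper_width: 40.7
grasp_force: 0.0
```

```bash
python3 -c "
from snap import *
snap('pics/b.png',None,(255,115,335,195),7)"
```

```text
3.4667 [ 504.9 -174.1  113.3] [-0.3  0.  -0.3] 40.76434812313699
```

View pics/b.png

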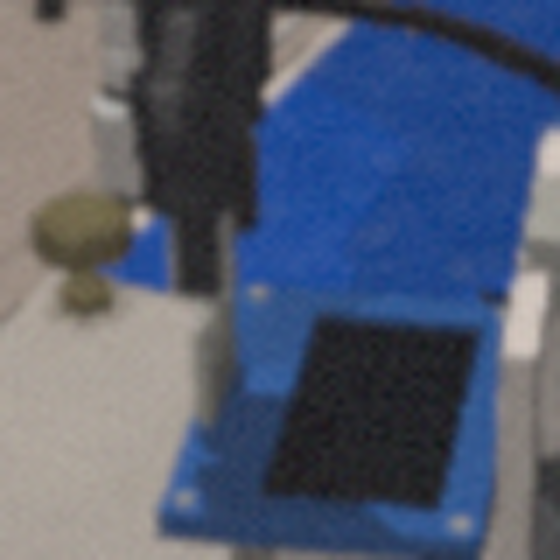

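Request:
arm_command([
  {"grip":0.3,"travel":[0,0,0],"turn":0},
  {"grip":0.3,"travel":[0,0,0],"turn":0},
  {"grip":0.3,"travel":[0,0,0.009],"turn":0},
  {"grip":0.3,"travel":[0,0,0.009],"turn":0},
  {"grip":0.1,"travel":[0,0,0],"turn":0},
  {"grip":-0.02,"travel":[0,0,0],"turn":0},
  {"grip":-0.02,"travel":[0,0,0],"turn":0},
  {"grip":-0.02,"travel":[0,0,0],"turn":0},
])

```text
time: 4.13
tool_pos: [503.7, -173.3, 93.6]
tcp_rot: [[-0.972, 0.236, -0.001], [0.236, 0.972, 0.001], [0.001, 0.0, -1.0]]
ft_force: [-1.1, 0.6, -2.0]
gripper_width: 42.3
grasp_force: 26.2
```

Request:
arm_command([
  {"grip":0.15,"travel":[0,0,0],"turn":0},
  {"grip":0.15,"travel":[0,0,0],"turn":0},
  {"grip":0.15,"travel":[0,0,-0.006],"turn":0},
  {"grip":0.15,"travel":[0,0,0],"turn":0},
  {"grip":0,"travel":[0,0,0],"turn":0},
  {"grip":-0.02,"travel":[0,0,0],"turn":0},
  {"grip":-0.02,"travel":[0,0,0],"turn":0},
  {"grip":-0.02,"travel":[0,0,0],"turn":0},
])

```text
time: 4.8
tool_pos: [504.0, -173.5, 99.9]
tcp_rot: [[-0.972, 0.236, -0.0], [0.236, 0.972, 0.0], [0.0, 0.0, -1.0]]
ft_force: [0.0, 0.7, -0.8]
gripper_width: 41.6
grasp_force: 0.0
```

Request:
arm_command([
  {"grip":0.15,"travel":[0,0,0],"turn":0},
  {"grip":0.15,"travel":[0,0,0],"turn":0},
  {"grip":0.15,"travel":[0,0,0.006],"turn":0},
  {"grip":0.15,"travel":[0,0,0.006],"turn":0},
  {"grip":0,"travel":[0,0,0],"turn":0},
  {"grip":-0.02,"travel":[0,0,0],"turn":0},
  {"grip":-0.02,"travel":[0,0,0],"turn":0},
  {"grip":-0.02,"travel":[0,0,0],"turn":0},
])

```text
time: 5.47
tool_pos: [503.6, -173.3, 87.6]
tcp_rot: [[-0.972, 0.236, -0.001], [0.236, 0.972, 0.001], [0.001, 0.0, -1.0]]
ft_force: [-1.3, 0.4, -1.1]
gripper_width: 42.9
grasp_force: 34.5
```

Request:
arm_command([
  {"grip":-0.02,"travel":[-0.003,0,0],"turn":0},
  {"grip":-0.02,"travel":[-0.002,0,0],"turn":0},
  {"grip":-0.02,"travel":[-0.002,0,-0.0043],"turn":0},
  {"grip":-0.02,"travel":[-0.002,0,-0.0043],"turn":0},
])

```text
time: 5.8
tool_pos: [508.6, -175.3, 95.0]
tcp_rot: [[-0.972, 0.235, -0.01], [0.235, 0.972, 0.002], [0.01, -0.001, -1.0]]
ft_force: [-6.3, -2.4, 0.6]
gripper_width: 42.7
grasp_force: 34.9
```

Request:
arm_command([
  {"grip":-0.02,"travel":[-0.002,0,-0.0043],"turn":0},
  {"grip":-0.02,"travel":[-0.002,0,-0.0043],"turn":0},
  {"grip":-0.02,"travel":[-0.0026,0,-0.0039],"turn":0},
  {"grip":-0.02,"travel":[-0.0026,0,-0.0039],"turn":0},
  {"grip":-0.02,"travel":[-0.0026,0,-0.0039],"turn":0},
  {"grip":-0.02,"travel":[-0.0026,0,-0.0039],"turn":0},
])

```text
time: 6.3
tool_pos: [526.7, -179.0, 120.7]
tcp_rot: [[-0.972, 0.237, -0.001], [0.237, 0.972, 0.0], [0.001, 0.0, -1.0]]
ft_force: [-0.1, -0.0, -3.3]
gripper_width: 42.6
grasp_force: 35.2
```

```bash
python3 -c "
from snap import *
snap('pics/c.png',None,(255,105,355,205),5)"
```

```text
6.35 [ 527.8 -179.4  121.7] [-2.2  0.5 -0. ] 42.24803752637935
```

View pics/c.png

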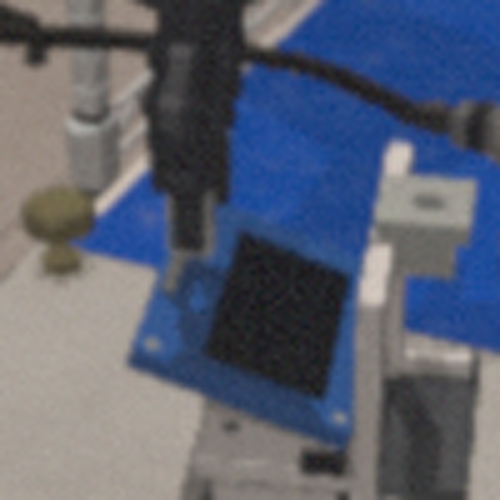

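Request:
arm_command([
  {"grip":-0.02,"travel":[-0.0043,-0.0005,-0.0043],"turn":0},
  {"grip":-0.02,"travel":[-0.0043,-0.0005,-0.0043],"turn":0},
  {"grip":-0.02,"travel":[-0.0043,-0.0005,-0.0043],"turn":0},
  {"grip":-0.02,"travel":[-0.0051,-0.0005,-0.0034],"turn":0},
  {"grip":-0.02,"travel":[-0.0051,-0.0005,-0.0034],"turn":0},
  {"grip":-0.02,"travel":[-0.0051,-0.0005,-0.0034],"turn":0},
  {"grip":-0.02,"travel":[-0.0057,-0.0005,-0.0024],"turn":0},
  {"grip":-0.02,"travel":[-0.0057,-0.0005,-0.0024],"turn":0},
  {"grip":-0.02,"travel":[-0.0057,0,-0.0024],"turn":0},
])

```text
time: 7.1
tool_pos: [570.4, -194.0, 151.2]
tcp_rot: [[-0.972, 0.237, -0.0], [0.237, 0.972, -0.0], [-0.0, -0.0, -1.0]]
ft_force: [-2.3, 1.0, -2.4]
gripper_width: 42.1
grasp_force: 34.0
```

Request:
arm_command([
  {"grip":-0.02,"travel":[-0.0061,0,-0.0013],"turn":0},
  {"grip":-0.02,"travel":[-0.0061,0,-0.0013],"turn":0},
  {"grip":-0.02,"travel":[-0.0061,0,-0.0013],"turn":0},
  {"grip":-0.02,"travel":[-0.0063,0,0],"turn":0},
  {"grip":-0.02,"travel":[-0.0063,0,0],"turn":0},
  {"grip":-0.02,"travel":[-0.0063,0,0],"turn":0},
])

```text
time: 7.6
tool_pos: [606.5, -202.6, 154.7]
tcp_rot: [[-0.972, 0.236, -0.0], [0.236, 0.972, 0.0], [0.0, -0.0, -1.0]]
ft_force: [-2.2, -0.1, -2.2]
gripper_width: 42.6
grasp_force: 31.3
```

Request:
arm_command([
  {"grip":-0.02,"travel":[-0.0063,0,0.001],"turn":0},
  {"grip":-0.02,"travel":[-0.0063,0,0.001],"turn":0},
  {"grip":-0.02,"travel":[-0.0063,0,0.001],"turn":0},
  {"grip":-0.02,"travel":[-0.005,0,0.001],"turn":0},
  {"grip":-0.02,"travel":[-0.005,0,0.001],"turn":0},
  {"grip":-0.02,"travel":[-0.005,0,0],"turn":0},
  {"grip":-0.02,"travel":[0,0,0],"turn":0},
])

```text
time: 8.18
tool_pos: [639.1, -210.5, 149.0]
tcp_rot: [[-0.972, 0.236, -0.001], [0.236, 0.972, 0.001], [0.001, 0.0, -1.0]]
ft_force: [-2.4, 1.5, -3.2]
gripper_width: 42.8
grasp_force: 29.3
```

```bash
python3 -c "
from snap import *
snap('pics/d.png',(215,130,315,230),(295,85,375,205),4.4)"
```

```text
8.2833 [ 638.6 -210.3  149.2] [-3.1 -0.4 -5.3] 42.579064111596914
```

View pics/d.png

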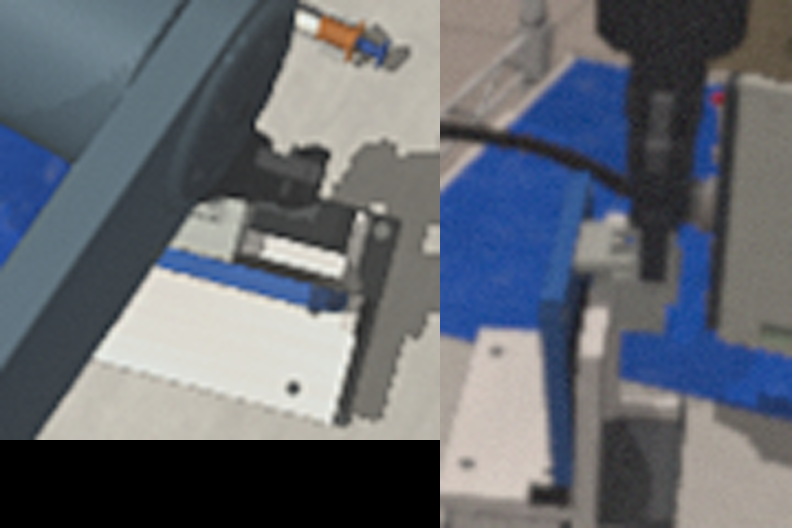

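Request:
arm_command([
  {"grip":-0.02,"travel":[-0.002,0,0.001],"turn":0},
  {"grip":-0.02,"travel":[-0.002,0,0.001],"turn":0},
  {"grip":-0.02,"travel":[0,0,0],"turn":0},
  {"grip":0.02,"travel":[0,0,0],"turn":0},
  {"grip":0.06,"travel":[0,0,0],"turn":0},
  {"grip":0.1,"travel":[0,0,0],"turn":0},
  {"grip":0.25,"travel":[0,0,0],"turn":0},
  {"grip":0.25,"travel":[0,0,0],"turn":0},
  {"grip":0.25,"travel":[0,0,0],"turn":0},
])

```text
time: 9.03
tool_pos: [643.1, -211.6, 148.4]
tcp_rot: [[-0.972, 0.236, 0.001], [0.236, 0.972, -0.0], [-0.001, -0.0, -1.0]]
ft_force: [0.6, -0.1, -0.8]
gripper_width: 53.5
grasp_force: 0.0
```

Request:
arm_command([
  {"grip":0.25,"travel":[0,0,-0.015],"turn":0},
  {"grip":0.25,"travel":[0,0,-0.03],"turn":0},
  {"grip":0.25,"travel":[0,0,-0.03],"turn":0},
  {"grip":0.25,"travel":[0,0,-0.02],"turn":0},
  {"grip":0.25,"travel":[0,-0.03,0],"turn":0},
  {"grip":0.25,"travel":[0,-0.03,0],"turn":0},
  {"grip":0.25,"travel":[0,-0.03,0],"turn":0},
  {"grip":0.25,"travel":[0,-0.03,0],"turn":0},
  {"grip":0.25,"travel":[0,-0.03,0],"turn":0},
  {"grip":0.25,"travel":[0,-0.03,0],"turn":0},
])

```text
time: 9.87
tool_pos: [599.8, -387.7, 243.1]
tcp_rot: [[-0.972, 0.236, 0.0], [0.236, 0.972, -0.0], [-0.0, -0.0, -1.0]]
ft_force: [0.2, -0.4, -0.2]
gripper_width: 53.2
grasp_force: 0.0
```

```bash
python3 -c "
from snap import *
import cv2
t=camera('top')['pixels'][:,:,::-1];s=camera('side')['pixels'][:,:,::-1];cv2.imwrite('pics/top1.png',t);cv2.imwrite('pics/side1.png',s)
f=lambda p,r:cv2.resize(p[r[1]:r[3],r[0]:r[2]],None,fx=5,fy=5,interpolation=cv2.INTER_CUBIC)
cv2.imwrite('pics/e.png',np.hstack([f(t,(225,150,305,240)),f(s,(305,110,375,200))]))
print(bot.state()['tool_pos'])"
```

```text
[ 598.2852947  -391.28821649  242.68470577]
```

View pics/e.png

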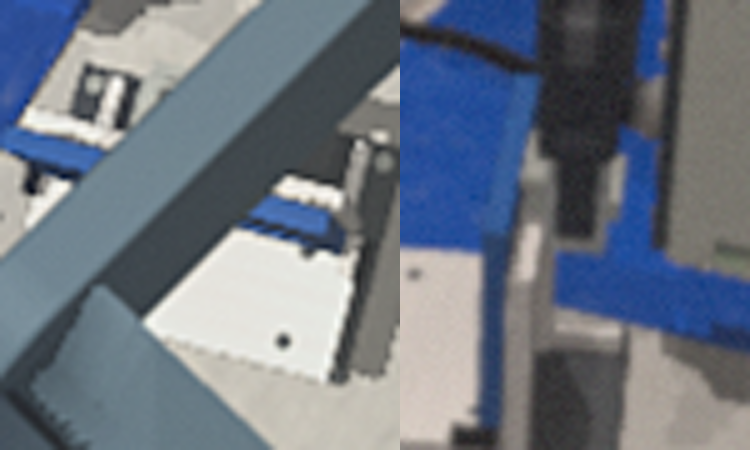

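```bash
cat >> h.py <<'E'
def redblob(img,roi):
    x0,y0,x1,y1=roi; p=img[y0:y1,x0:x1].astype(float); w=np.clip((p[...,0]-1.6*np.maximum(p[...,1],p[...,2])-15)/60,0,1)
    Y,X=np.mgrid[y0:y1,x0:x1]; return np.array([(w*X).sum(),(w*Y).sum()])/w.sum(),w.sum()
def headcent(n,x,y,z0):  # image centroid and area of red head z0+4..z0+34
    a=np.linspace(0,2*np.pi,48); L=np.vstack([np.c_[x+9*np.cos(a),y+9*np.sin(a),0*a+z0+h] for h in(4,34)])
    H=cv2.convexHull(proj(n,L).astype(np.float32)); m=cv2.moments(H); return np.array([m['m10'],m['m01']])/m['m00'],m['m00']
def fitpin(obs,x0,z0=None):  # obs {cam:centroid}
    z=lambda q:z0 if z0 is not None else q[2]
    r=least_squares(lambda q:np.concatenate([headcent(n,q[0],q[1],z(q))[0]-c for n,c in obs.items()]),x0); return r.x,r.fun
E
python3 - <<'E'
from h import *
t=cv2.imread("pics/top0.png")[:,:,::-1];s=cv2.imread("pics/side0.png")[:,:,::-1]
ct,at=redblob(t,(345,195,380,225));cs,as_=redblob(s,(305,225,340,260)); print(ct,at,cs,as_)
obs={"top":ct,"side":cs}
q,f=fitpin(obs,[558,-436],50);print(q,f,headcent("top",*q,50)[1],headcent("side",*q,50)[1]); print(fitpin(obs,[558,-436,50]),fitpin({"top":ct},[558,-436],50)[0])
# hole: dark centroid
g=t.astype(float).sum(2);sub=g[165:182,255:272];print(sub[::1,::1].astype(int)[2:14,2:15])
g2=s.astype(float).sum(2);print(g2[139:152,333:350].astype(int))
print("white cyl",tri([("top",(337.6,167.4)),("side",(366.8,226))],[590,-380,40]))
E
```

```text
[360.11379711 209.27594215] 31.576666666666664 [320.8559618  235.85439384] 46.769999999999996
[ 557.99999926 -436.00000292] [-0.26173575  0.21358537 -0.3220826   2.08243951] 53.48647860484198 144.8430211483501
(array([ 557.99999935, -436.00000256,   50.        ]), array([-0.26173666,  0.21358566, -0.3220826 ,  2.08243951])) [ 558.53578365 -436.63016889]
[[473 473 471 468 470 470 468 471 474 471 472 472 477]
 [475 481 478 479 486 465 465 476 477 467 473 471 472]
 [484 483 492 473 457 391 378 426 465 476 473 472 470]
 [485 487 474 421 340 261 259 304 386 456 480 478 471]
 [479 492 440 323 236 219 218 228 304 422 484 486 476]
 [480 481 397 267 227 242 243 234 240 373 472 483 485]
 [474 476 393 261 227 243 243 233 229 357 463 488 485]
 [470 482 430 303 219 224 237 225 249 381 477 486 476]
 [481 481 472 394 296 246 240 246 322 441 488 487 483]
 [476 479 488 466 418 374 362 400 444 476 475 474 476]
 [480 484 484 485 481 469 464 483 489 482 476 469 475]
 [472 480 480 486 486 484 495 487 484 484 482 483 480]]
[[524 525 509 396 307 293 292 293 302 291 290 266 277 270 262 253 252]
 [469 469 47
[... 266 characters left out ...]
 388]
 [440 440 451 435 404 346 348 341 348 360 392 413 426 445 435 436 383]
 [449 438 444 428 403 337 308 300 305 305 345 402 429 447 441 429 370]
 [447 451 442 444 428 384 343 348 333 328 358 398 438 441 447 429 348]
 [453 441 453 435 436 429 417 407 415 415 423 432 440 434 443 430 342]
 [433 437 428 445 427 431 443 438 436 432 449 445 443 446 443 428 348]
 [359 372 381 379 385 397 400 415 412 411 424 427 430 432 438 417 337]
 [307 313 302 311 327 325 340 340 338 346 358 347 355 363 368 364 303]
 [290 300 293 292 284 297 286 286 306 299 297 294 296 303 317 304 270]]
white cyl (array([ 665.58266724, -381.12080187,   42.92253616]), array([ 0.04186285, -0.26115209, -0.22477998,  0.02614802]))
```

```bash
sed -i 's/1.6\*np.maximum(p\[...,1\],p\[...,2\])-15)\/60/1.15*np.maximum(p[...,1],p[...,2])-15)\/40/; s/obs.items()\]),x0); return/obs.items()]),x0,diff_step=1e-3); return/' h.py
python3 - <<'E'
from h import *
t=cv2.imread("pics/top0.png")[:,:,::-1];s=cv2.imread("pics/side0.png")[:,:,::-1]
ct,at=redblob(t,(345,195,380,225));cs,as_=redblob(s,(305,225,340,260)); print(ct,at,cs,as_)
obs={"top":ct,"side":cs}
q,f=fitpin(obs,[558,-436],50);print(q,f,headcent("top",*q,50)[1],headcent("side",*q,50)[1]); print(fitpin(obs,[558,-436,50]),fitpin({"top":ct},[558,-436],50)[0])
def dark(img,roi,bg):
    x0,y0,x1,y1=roi; g=img.astype(float).sum(2)[y0:y1,x0:x1]; w=np.clip((bg-g)/200,0,1); w[w<.15]=0
    Y,X=np.mgrid[y0:y1,x0:x1]; return np.array([(w*X).sum(),(w*Y).sum()])/w.sum()
dt=dark(t,(258,167,269,178),475); ds=dark(s,(336,143,346,148),445); print(dt,ds)
r=least_squares(lambda x:np.r_[proj("top",[*x,149])[0]-dt,proj("side",[*x,149])[0]-ds],[631,-210]);print("hole",r.x,r.fun)
print("top only",least_squares(lambda x:proj("top",[*x,149])[0]-dt,[631,-210]).x,"tri",tri([("top",dt),("side",ds)],[631,-210,149]))
E
```

```text
[360.18683477 209.15437619] 42.63125 [320.77280512 237.52229001] 93.42750000000001
[ 558.65315765 -435.9836487 ] [-0.33758447  0.06724256  0.08668525  0.38562575] 53.51101972418837 144.81097297370434
(array([ 558.51369396, -436.61503006,   51.65126166]), array([-0.00890607,  0.08905789,  0.0727403 , -0.00513674])) [ 558.83642408 -436.80383678]
[262.65688661 172.64983985] [340.48426871 144.94685374]
hole [ 631.18382846 -209.46844389] [ 0.42623208 -0.06980199 -0.12593118 -0.84102069]
top only [ 631.00400174 -208.51733551] tri (array([ 631.66286366, -208.06748528,  145.91366848]), array([ 0.01117539, -0.08193362, -0.08524733,  0.00837221]))
```

Request:
arm_command([
  {"grip":0.2,"travel":[0.014,-0.0266,0],"turn":0},
  {"grip":0.2,"travel":[0.014,-0.0266,0],"turn":0},
  {"grip":0.2,"travel":[0,0,0.035],"turn":0},
  {"grip":0.2,"travel":[0,0,0.035],"turn":0},
  {"grip":0.2,"travel":[0,0,0.035],"turn":0},
  {"grip":0.2,"travel":[0,0,0.015],"turn":0},
  {"grip":0.2,"travel":[0,0,0],"turn":0},
  {"grip":0.2,"travel":[0,0,0],"turn":0},
  {"grip":0.2,"travel":[0,0,0],"turn":0},
])

```text
time: 10.72
tool_pos: [561.9, -432.3, 125.8]
tcp_rot: [[-0.972, 0.236, 0.003], [0.236, 0.972, -0.003], [-0.003, -0.002, -1.0]]
ft_force: [1.0, 0.3, 1.1]
gripper_width: 51.2
grasp_force: 0.0
```

Request:
arm_command([
  {"grip":0.1,"travel":[0,0,0],"turn":0},
  {"grip":0.1,"travel":[0,0,0],"turn":0},
])

```text
time: 10.88
tool_pos: [561.7, -432.4, 125.8]
tcp_rot: [[-0.972, 0.236, 0.003], [0.236, 0.972, -0.003], [-0.004, -0.002, -1.0]]
ft_force: [0.2, -0.1, 0.8]
gripper_width: 47.0
grasp_force: 0.0
```

Request:
arm_command([
  {"grip":0,"travel":[0.0021,-0.0046,0],"turn":0},
  {"grip":0,"travel":[0,0,0.02],"turn":0},
  {"grip":0,"travel":[0,0,0.02],"turn":0},
  {"grip":0,"travel":[0,0,0.015],"turn":0},
  {"grip":0,"travel":[0,0,0.008],"turn":0},
  {"grip":0,"travel":[0,0,0],"turn":0},
  {"grip":0,"travel":[0,0,0],"turn":0},
])

```text
time: 11.47
tool_pos: [557.2, -435.4, 59.8]
tcp_rot: [[-0.972, 0.236, -0.0], [0.236, 0.972, 0.0], [0.0, 0.0, -1.0]]
ft_force: [-0.4, 0.1, -0.2]
gripper_width: 42.8
grasp_force: 0.0
```

Request:
arm_command([
  {"grip":-0.3,"travel":[0,0,-0.002],"turn":0},
  {"grip":-0.6,"travel":[0,0,0],"turn":0},
  {"grip":-0.8,"travel":[0,0,0],"turn":0},
  {"grip":-0.8,"travel":[0,0,0],"turn":0},
  {"grip":-0.8,"travel":[0,0,0],"turn":0},
  {"grip":-0.8,"travel":[0,0,0],"turn":0},
  {"grip":-0.8,"travel":[0,0,0],"turn":0},
])

```text
time: 12.05
tool_pos: [558.3, -436.4, 64.0]
tcp_rot: [[-0.972, 0.236, 0.002], [0.236, 0.972, -0.002], [-0.003, -0.002, -1.0]]
ft_force: [-0.1, 0.4, 6.4]
gripper_width: 15.6
grasp_force: 58.6
```

Request:
arm_command([
  {"grip":-0.8,"travel":[0,0,-0.005],"turn":0},
  {"grip":-0.8,"travel":[0,0,-0.01],"turn":0},
  {"grip":-0.8,"travel":[0,0,-0.02],"turn":0},
  {"grip":-0.8,"travel":[0,0,-0.03],"turn":0},
  {"grip":-0.8,"travel":[0,0,-0.03],"turn":0},
  {"grip":-0.8,"travel":[0,0,-0.03],"turn":0},
  {"grip":-0.8,"travel":[0,0,-0.03],"turn":0},
  {"grip":-0.8,"travel":[0,0,-0.015],"turn":0},
  {"grip":-0.8,"travel":[0,0,0],"turn":0},
  {"grip":-0.8,"travel":[0,0,0],"turn":0},
])

```text
time: 12.88
tool_pos: [557.6, -435.5, 233.1]
tcp_rot: [[-0.972, 0.236, 0.001], [0.236, 0.972, -0.002], [-0.002, -0.001, -1.0]]
ft_force: [-1.0, -0.8, -1.2]
gripper_width: 15.8
grasp_force: 59.0
```

```bash
python3 - <<'E'
from h import *
from station import bot,camera
s=bot.state();print(s['tool_pos'],s['tcp_rot'].round(3).tolist(),s['gripper_width'])
t=camera("top")["pixels"];c=camera("side")["pixels"];cv2.imwrite("pics/top2.png",t[:,:,::-1]);cv2.imwrite("pics/side2.png",c[:,:,::-1])
for h in (50,215,230): print(proj("side",[*s['tool_pos'][:2],h]),proj("top",[*s['tool_pos'][:2],h]))
print(redblob(c,(290,130,360,230)),redblob(t,(340,180,400,240)))
E
```

```text
[ 557.56465705 -435.53570974  233.13092766] [[-0.972, 0.236, 0.001], [0.236, 0.972, -0.002], [-0.002, -0.001, -1.0]] 15.767404878090737
[[320.10699978 244.79168388]] [[358.80024033 210.16300216]]
[[321.8273726  177.09980046]] [[366.82188657 205.47069381]]
[[322.00792691 169.99549085]] [[367.71782956 204.94660678]]
(array([321.43569171, 175.8473134 ]), np.float64(5.141250000000003)) (array([nan, nan]), np.float64(0.0))h.py:16: RuntimeWarning: invalid value encountered in divide
  Y,X=np.mgrid[y0:y1,x0:x1]; return np.array([(w*X).sum(),(w*Y).sum()])/w.sum(),w.sum()
```

```bash
python3 - <<'E'
from h import *
a=cv2.imread("pics/side2.png").astype(int);b=cv2.imread("pics/side0.png").astype(int)
d=np.abs(a-b).sum(2)
for r in range(166,202): print(r,d[r,308:336].tolist())
for z in (177,200,219): print(z,proj("side",[557.6,-435.5,z]))
E
```

```text
166 [432, 462, 471, 466, 480, 472, 392, 260, 121, 85, 32, 23, 41, 22, 47, 104, 110, 78, 28, 122, 80, 3, 28, 26, 3, 26, 22, 7]
167 [478, 467, 464, 487, 488, 477, 378, 286, 155, 79, 19, 21, 38, 38, 45, 116, 121, 83, 30, 49, 22, 22, 30, 6, 20, 19, 32, 21]
168 [473, 480, 475, 478, 476, 467, 362, 277, 141, 64, 42, 47, 13, 25, 77, 118, 107, 83, 38, 41, 3, 15, 21, 18, 6, 34, 23, 5]
169 [474, 483, 500, 468, 485, 458, 400, 270, 122, 54, 53, 30, 34, 40, 96, 135, 113, 85, 30, 33, 3, 32, 19, 16, 4, 31, 19, 8]
170 [472, 480, 472, 467, 468, 475, 380, 284, 145, 58, 43, 34, 16, 34, 105, 137, 110, 75, 24, 7, 9, 17, 5, 8, 20, 24, 13, 6]
171 [479, 476, 485, 462, 475, 468, 382, 252, 153, 57, 14, 39, 37, 49, 107, 134, 105, 74, 22, 17, 15, 23, 36, 7, 21, 32, 15, 8]
172 [472, 475, 473, 493, 474, 453, 362, 255, 133, 61, 48, 40, 22, 71, 117, 133, 111, 65, 37, 8, 10, 21, 16, 12, 27, 28, 32, 8]
173 [493, 485, 485, 471, 480, 493, 403, 308, 191, 152, 118, 124, 46, 98, 112, 105, 99, 65, 48, 30, 8, 17, 22, 6, 11, 36, 16, 9]
174 [461, 486, 483, 493, 466, 465, 439, 346, 234, 193, 177, 188, 101, 88, 106, 106, 100, 71
[... 2883 characters left out ...]
, 20, 45, 35, 59, 59, 49]
197 [36, 43, 68, 79, 53, 73, 77, 33, 33, 14, 9, 14, 46, 62, 43, 5, 44, 5, 41, 22, 20, 27, 16, 21, 39, 47, 63, 58]
198 [36, 31, 23, 35, 42, 30, 41, 40, 18, 6, 29, 17, 10, 13, 44, 23, 39, 6, 41, 19, 32, 21, 12, 4, 29, 45, 70, 48]
199 [19, 26, 13, 25, 26, 21, 36, 16, 6, 15, 24, 12, 19, 14, 8, 15, 3, 5, 28, 14, 25, 12, 11, 24, 62, 30, 54, 32]
200 [15, 36, 24, 8, 21, 22, 23, 13, 19, 35, 18, 24, 32, 10, 12, 11, 24, 17, 18, 20, 32, 23, 10, 24, 42, 39, 45, 40]
201 [30, 22, 20, 41, 35, 17, 16, 42, 37, 39, 20, 33, 23, 18, 16, 28, 25, 29, 26, 26, 10, 27, 4, 27, 51, 47, 44, 33]
177 [[321.40663255 194.30165387]]
200 [[321.66842742 184.01320074]]
219 [[321.89241374 175.21061129]]
```

Request:
arm_command([
  {"grip":-0.8,"travel":[0,0,-0.01],"turn":0},
  {"grip":-0.8,"travel":[-0.0022,0.0297,0],"turn":0},
  {"grip":-0.8,"travel":[-0.0022,0.0297,0],"turn":0},
  {"grip":-0.8,"travel":[-0.0022,0.0297,0],"turn":0},
  {"grip":-0.8,"travel":[-0.0022,0.0297,0],"turn":0},
  {"grip":-0.8,"travel":[-0.0022,0.0297,0],"turn":0},
  {"grip":-0.8,"travel":[-0.0022,0.0297,0],"turn":0},
  {"grip":-0.8,"travel":[-0.0022,0.0297,0],"turn":0},
  {"grip":-0.8,"travel":[-0.0022,0.0297,0],"turn":0},
  {"grip":-0.8,"travel":[0,0,0],"turn":0},
])

```text
time: 13.82
tool_pos: [631.5, -202.8, 240.9]
tcp_rot: [[-0.973, 0.232, -0.001], [0.232, 0.973, 0.004], [0.002, 0.003, -1.0]]
ft_force: [0.4, 0.2, -0.6]
gripper_width: 15.7
grasp_force: 59.0
```

Request:
arm_command([
  {"grip":-0.8,"travel":[0,0,0],"turn":0},
  {"grip":-0.8,"travel":[0,0,0],"turn":0},
  {"grip":-0.8,"travel":[0,0,0],"turn":0},
])

```text
time: 14.07
tool_pos: [630.1, -209.6, 241.4]
tcp_rot: [[-0.971, 0.237, -0.001], [0.237, 0.971, 0.0], [0.001, -0.0, -1.0]]
ft_force: [0.1, 0.8, -0.5]
gripper_width: 16.1
grasp_force: 59.0
```

```bash
python3 -c "
from snap import *
snap('pics/f.png',None,(310,80,390,180),6)
from h import proj
p=bot.state()['tool_pos']
for z in (149,157,185,210): print(z,proj('side',[p[0],p[1],z]))
print(proj('side',[631.1,-209.2,149]),proj('side',[631.1,-209.2,157]))"
```

```text
14.1167 [ 630.1 -209.9  241.5] [ 0.8 -0.  -0.6] 15.528324701856382
149 [[339.92843037 144.21441042]]
157 [[340.0947841  141.18631417]]
185 [[340.69083863 130.33647946]]
210 [[341.2419342  120.30502172]]
[[340.30405943 144.04991437]] [[340.47224259 141.02304492]]
```

View pics/f.png

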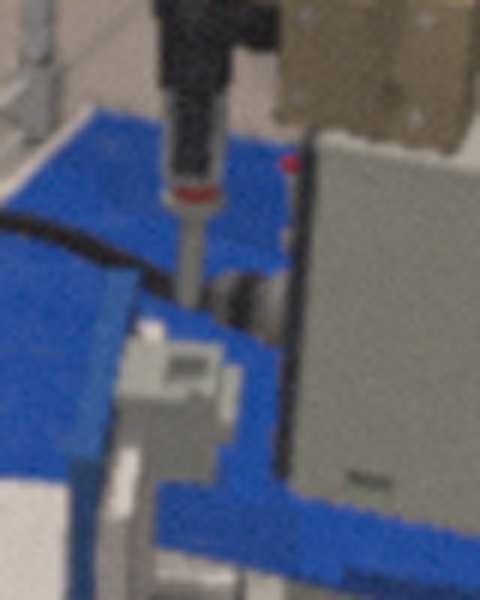

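Request:
arm_command([
  {"grip":-0.8,"travel":[-0.0011,0.0004,0.01],"turn":0},
  {"grip":-0.8,"travel":[0,0,0.015],"turn":0},
  {"grip":-0.8,"travel":[0,0,0.005],"turn":0},
  {"grip":-0.8,"travel":[0,0,0.004],"turn":0},
  {"grip":-0.8,"travel":[0,0,0.003],"turn":0},
  {"grip":-0.8,"travel":[0,0,0.002],"turn":0},
  {"grip":-0.8,"travel":[0,0,0],"turn":0},
  {"grip":-0.8,"travel":[0,0,0],"turn":0},
])

```text
time: 14.78
tool_pos: [632.0, -208.7, 203.3]
tcp_rot: [[-0.972, 0.236, 0.001], [0.236, 0.972, -0.0], [-0.001, -0.0, -1.0]]
ft_force: [-0.4, -0.1, -0.8]
gripper_width: 16.0
grasp_force: 59.0
```

Request:
arm_command([
  {"grip":-0.8,"travel":[0,0,0.002],"turn":0},
  {"grip":-0.8,"travel":[0,0,0.002],"turn":0},
  {"grip":-0.8,"travel":[0,0,0.002],"turn":0},
  {"grip":-0.8,"travel":[0,0,0],"turn":0},
])

```text
time: 15.12
tool_pos: [631.5, -208.4, 196.4]
tcp_rot: [[-0.972, 0.236, -0.001], [0.236, 0.972, 0.0], [0.001, 0.0, -1.0]]
ft_force: [-0.8, -0.5, -1.2]
gripper_width: 15.9
grasp_force: 59.0
```

Request:
arm_command([
  {"grip":-0.8,"travel":[0,0,0.002],"turn":0},
  {"grip":-0.8,"travel":[0,0,0.002],"turn":0},
  {"grip":-0.8,"travel":[0,0,0.002],"turn":0},
  {"grip":-0.8,"travel":[0,0,0],"turn":0},
])

```text
time: 15.45
tool_pos: [631.5, -208.4, 190.2]
tcp_rot: [[-0.972, 0.236, -0.001], [0.236, 0.972, 0.0], [0.001, 0.0, -1.0]]
ft_force: [0.0, -1.2, -0.7]
gripper_width: 15.8
grasp_force: 59.0
```

Request:
arm_command([
  {"grip":-0.8,"travel":[0,0,0.004],"turn":0},
  {"grip":-0.8,"travel":[0,0,0.004],"turn":0},
  {"grip":-0.8,"travel":[0,0,0.004],"turn":0},
  {"grip":-0.8,"travel":[0,0,0.003],"turn":0},
  {"grip":-0.8,"travel":[0,0,0],"turn":0},
  {"grip":-0.8,"travel":[0,0,0],"turn":0},
])

```text
time: 15.95
tool_pos: [631.5, -208.4, 175.4]
tcp_rot: [[-0.972, 0.236, -0.001], [0.236, 0.972, 0.0], [0.001, 0.0, -1.0]]
ft_force: [-0.1, -0.1, -0.8]
gripper_width: 16.1
grasp_force: 59.0
```

Request:
arm_command([
  {"grip":-0.8,"travel":[0,0,0.001],"turn":0},
  {"grip":-0.8,"travel":[0,0,0.001],"turn":0},
  {"grip":-0.8,"travel":[0,0,0.001],"turn":0},
  {"grip":-0.8,"travel":[0,0,0],"turn":0},
])

```text
time: 16.28
tool_pos: [631.7, -208.5, 172.7]
tcp_rot: [[-0.972, 0.236, -0.0], [0.236, 0.972, 0.0], [0.0, 0.0, -1.0]]
ft_force: [-0.5, -0.5, -0.7]
gripper_width: 15.7
grasp_force: 59.0
```

Request:
arm_command([
  {"grip":-0.8,"travel":[0,0,0.001],"turn":0},
  {"grip":-0.8,"travel":[0,0,0],"turn":0},
  {"grip":-0.5,"travel":[0,0,0],"turn":0},
  {"grip":-0.3,"travel":[0,0,0],"turn":0},
  {"grip":-0.1,"travel":[0,0,0],"turn":0},
  {"grip":0,"travel":[0,0,0],"turn":0},
  {"grip":0,"travel":[0,0,0],"turn":0},
])

```text
time: 16.87
tool_pos: [631.8, -208.6, 172.0]
tcp_rot: [[-0.972, 0.236, 0.0], [0.236, 0.972, -0.0], [-0.0, -0.0, -1.0]]
ft_force: [0.5, 0.1, 0.2]
gripper_width: 42.5
grasp_force: 0.0
```

Request:
arm_command([
  {"grip":0,"travel":[0,0,-0.01],"turn":0},
  {"grip":0,"travel":[0,0,-0.02],"turn":0},
  {"grip":0,"travel":[0,0,-0.03],"turn":0},
  {"grip":0,"travel":[0,0,-0.03],"turn":0},
  {"grip":0,"travel":[0,0,-0.03],"turn":0},
  {"grip":0,"travel":[0.035,0,0],"turn":0},
  {"grip":0,"travel":[0.035,0,0],"turn":0},
  {"grip":0,"travel":[0.035,0,0],"turn":0},
  {"grip":0,"travel":[0.035,0,0],"turn":0},
  {"grip":0,"travel":[0.035,0,0],"turn":0},
])

```text
time: 17.7
tool_pos: [460.3, -166.6, 292.6]
tcp_rot: [[-0.972, 0.236, 0.001], [0.236, 0.972, -0.001], [-0.001, -0.0, -1.0]]
ft_force: [-0.4, -0.2, 0.5]
gripper_width: 42.7
grasp_force: 0.0
```

```bash
python3 - <<'E'
from h import *
from station import bot,camera
s=bot.state();print(s['time'],s['tool_pos'],s['ft_force'].round(1),s['gripper_width'])
t=camera("top")["pixels"];c=camera("side")["pixels"];cv2.imwrite("pics/top3.png",t[:,:,::-1]);cv2.imwrite("pics/side3.png",c[:,:,::-1])
ct,at=redblob(t,(250,155,285,185));cs,as_=redblob(c,(330,110,352,145))
print(ct,at,cs,as_,"expected seated",headcent("top",631.1,-209.2,157),headcent("side",631.1,-209.2,157))
if at>20: print(fitpin({"top":ct,"side":cs},[631,-209,157]))
else: print(fitpin({"side":cs},[631,157]) if 0 else "top hidden")
E
```

```text
17.7 [ 460.25110828 -166.63795568  292.58913137] [-0.4 -0.2  0.5] 42.69857464180958
[259.48988268 169.52788201] 52.6325 [341.38816588 133.08212056] 73.09375 expected seated (array([261.06061343, 170.59837868]), 78.35728310665581) (array([340.88044081, 133.65697218]), 115.46608355559874)
(array([ 633.19398237, -205.59777495,  156.4795618 ]), array([-0.01644577,  0.11829065,  0.12530401, -0.01268637]))
```

```bash
python3 -c "
from station import bot
print(bot.sign_off())"
```

```text
the job is handed in; nothing more can be done
None
```

The carrier is standing upright against the backrest and the lock pin is down through the lug and ear. I handed the job in at about 18 s, but sign-off returned no verdict. The last camera fit put the pin's collar about 0.5 mm from its seated height. It also put the pin's head about 4 mm sideways of the estimated hole centre. I took that as camera error, because the shank went through the ear without resistance.

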